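# Clamp the lid of the leak-test pot evenly

### The job

Clamp the lid of the leak-test pot with its four clamping levers, tightening (clockwise from above) crosswise in two passes: after a lever always do the one opposite, then the other pair. In the first pass push each lever only half-way, until it points about straight out from the lid's middle; in the second push each to its stop by feel with the closed fingertips against its side (gripping it would overload it), holding it there for a moment with about 15 N and never more than 25 N on a lever. Leave the pinions and the ring gauge standing beside the pot alone.

Things in the scene. Friction and masses are not known exactly. Their poses are not given: they have to be found in the camera images.
- pot: Round aluminium test pot bolted to the bench, 188 mm in diameter (foot flange 210 mm), with a steel lid whose flat top face is 120 mm above the bench; a small brass-topped plug in the middle of the lid rises 22 mm above it. Origin on its axis at bench level, z up; it has four levers on the lid, in its +x, +y, -x and -y directions. Does not move.
- lever0: Black clamping lever on the lid, in the pot's +x direction. Origin: on its screw's vertical axis, at the lid's top face, 66 mm from the pot's axis; z up, x along the bar to its free end. Bar 12 mm wide, 14 mm tall, mid-height 34 mm above the lid, reaching 60 mm from the axis; hub 25 mm across, top 42 mm above the lid. Starts 0.5 to 1.2 rad anticlockwise of straight outward; stays where left.
- lever1: Black clamping lever on the lid, in the pot's +y direction. Origin: on its screw's vertical axis, at the lid's top face, 66 mm from the pot's axis; z up, x along the bar to its free end. Bar 12 mm wide, 14 mm tall, mid-height 34 mm above the lid, reaching 60 mm from the axis; hub 25 mm across, top 42 mm above the lid. Starts 0.5 to 1.2 rad anticlockwise of straight outward; stays where left.
- lever2: Black clamping lever on the lid, in the pot's -x direction. Origin: on its screw's vertical axis, at the lid's top face, 66 mm from the pot's axis; z up, x along the bar to its free end. Bar 12 mm wide, 14 mm tall, mid-height 34 mm above the lid, reaching 60 mm from the axis; hub 25 mm across, top 42 mm above the lid. Starts 0.5 to 1.2 rad anticlockwise of straight outward; stays where left.
- lever3: Black clamping lever on the lid, in the pot's -y direction. Origin: on its screw's vertical axis, at the lid's top face, 66 mm from the pot's axis; z up, x along the bar to its free end. Bar 12 mm wide, 14 mm tall, mid-height 34 mm above the lid, reaching 60 mm from the axis; hub 25 mm across, top 42 mm above the lid. Starts 0.5 to 1.2 rad anticlockwise of straight outward; stays where left.
- tip0 (a point): Point in the bar of lever0, 50 mm from its screw's axis, at mid-height (154 mm above the bench): push here, sideways. Turning takes a steady 4 to 5 N here. The stop lies 0.6 to 1.1 rad clockwise of straight outward, different for each lever and each time, not visible: there the push rises to 15 N within 1 to 2 mm of give.
- tip1 (a point): Point in the bar of lever1, 50 mm from its screw's axis, at mid-height (154 mm above the bench): push here, sideways. Turning takes a steady 4 to 5 N here. The stop lies 0.6 to 1.1 rad clockwise of straight outward, different for each lever and each time, not visible: there the push rises to 15 N within 1 to 2 mm of give.
- tip2 (a point): Point in the bar of lever2, 50 mm from its screw's axis, at mid-height (154 mm above the bench): push here, sideways. Turning takes a steady 4 to 5 N here. The stop lies 0.6 to 1.1 rad clockwise of straight outward, different for each lever and each time, not visible: there the push rises to 15 N within 1 to 2 mm of give.
- tip3 (a point): Point in the bar of lever3, 50 mm from its screw's axis, at mid-height (154 mm above the bench): push here, sideways. Turning takes a steady 4 to 5 N here. The stop lies 0.6 to 1.1 rad clockwise of straight outward, different for each lever and each time, not visible: there the push rises to 15 N within 1 to 2 mm of give.
- pinion_a: Loose steel pinion shaft standing upright on the bench, 66 mm tall, 42 mm across its teeth; origin at the centre of its foot. A bystander.
- pinion_b: A second pinion shaft like pinion_a. A bystander.
- ring_gauge: Loose steel ring lying flat on the bench, 70 mm across, 22 mm tall; origin at the centre of its underside. A bystander.
Mind the look-alikes: they are no part of the job. There is more than one size of the pot; the job needs the larger.

How it is judged:
By the outcome, as a careful person would: the job done as asked, in the order asked, and still so for the second after the job is handed in, with the robot touching nothing.
It also fails if it takes over 72 s, if anything falls off the work surface, if the arm or the gripper's body presses on something with over 40 N, if the wrist force passes 120 N, or if a joint passes its speed limit or range.

### The arm

A 7-joint arm with a two-finger parallel gripper is mounted at the origin on the work surface. World frame = base frame: x ahead of the robot, y to its left, z up, the work surface at z = 0. Lengths are in mm, angles in rad, forces in N, time in s.
With the tool pointing down it reaches from about 400 to 875 mm from the base axis. Payload 4.4 kg.
Tool frame: the origin (TCP) lies at the very end of the fingers, on their centre line; the grasp point (between the pads) lies 19 mm behind it; z points along the fingers, y is the line along which they close (so a half turn about z gives the same grasp; the last joint's range is limited). The gripper opens to 85 mm and grips with 20 to 120 N. Pads are 22 mm wide; open, the fingers measure 114 mm over their backs; the gripper's body (76 mm by 85 mm) begins 54 mm behind the grasp point. The pads swing forward as they close: fully open they stand 13 mm farther back than shut.
Start: joints at [-1.293, 0.628, 0.038, 1.517, -0.027, 0.996, -0.02], TCP at [219.07, 611.985, 231.313] pointing down, gripper open.
Joint ranges: [-3.06, 3.06], [-0.37, 2.12], [-1.25, 1.32], [0.18, 2.47], [-1.1, 4.24], [0.23, 1.98], [-2.94, 2.94]. Speed limits (rad/s): [2.57, 2.57, 3.14, 3.14, 3.14, 3.14, 3.14].

### API

Orientations are given as [roll, pitch, yaw] about the fixed x, y, z axes, in that order (R = Rz(yaw) Ry(pitch) Rx(roll)).
In Python, from cell import read_state, get_image, camera_info, finish_job gives the robot as it stands.
- The arm moves only by the tool play_rows, never from a script. Its argument "deltas" is one flat list of numbers, 7 for each row, row after row: the shift along the tool's x, y, z in mm, then the turn, a rotation vector about the tool's x, y, z in rad, then the opening, from 0 (shut) to 1 (fully open). In form: [dx, dy, dz, ax, ay, az, grip, dx, dy, dz, ax, ay, az, grip, ...]. A call has 1 to 10 rows; each row is the pose to reach, as a shift and turn from the pose commanded when the call began, along the tool's axes at that moment; what a row does not reach only later rows make up. A row lasts 1/8 s, in which the tool goes at most 62.5 mm and 10.7 degrees, less where a joint would pass 70% of its speed; a pose out of reach is approached as far as the arm can. A call with a gripper value outside its range is refused whole. The fingers move at their own pace and stop on an object; the grip force is fixed at half the most. Time passes only in rows, so rows that repeat a pose let the fingers close. It gives the time, the measured TCP pose, the force, the opening and the grip force at its end, in the units of the state.
- read_state(): the state, without advancing time (a new reading comes with each control period).
- get_image(name): name is "side" or "top" or "wrist"; returns the picture (420x560x3 uint8, red, green, blue); there is no depth.
- camera_info(name): a dict with "fx", "fy", "cx", "cy" (pixels), "T" (4x4, takes a point from camera to world coordinates). Camera axes: x right, y down, z forward; pixel columns grow to the right and rows downward; lengths in mm; the calibration is good to about 2 mm. The wrist camera is an equidistant fisheye: a pixel r from the principal point sees the ray r / f radians off the axis. A picture is of the moment at which its call begins: read the wrist's pose just before it. camera_info takes no time and is no camera call; for the wrist camera it gives the pose at the moment of the call.
- finish_job(): hands the job in; it is judged then, once.
The state is a dict: "clock": time; "qpos": joint angles; "qd": joint speeds; "tau": joint torques, N m; "eef_pos": TCP position; "tool_rot": TCP orientation; "force": force on the tool from outside, world axes, zero at the start; "torque": the same for the moment, N m; "width": finger opening in mm; "gripper_force": force on a finger pad.
Only numpy, scipy, OpenCV 4.12 (cv2) and the standard library are available. Lean on these libraries where they do the work, as an engineer would, in place of code of your own. Each camera call takes 0.05 s, during which the arm holds its last target. There are 200 camera calls.

## Working session

There is one attempt and no reset: what is moved stays moved. The work goes in short steps, Python scripts to look and compute and a tool call to move; the robot and the scene stay as the last step left them, time stands still between calls to the robot, and variables do not carry over. Pictures are saved under pics/ and viewed, at most 10 in all, crops included, and the job is handed in when it is done.

Besides the shell and the picture viewer there is one more tool, called as a command line: name --argument value ..., lists and objects as JSON in quotes. play_rows: Moves the arm, as the interface text tells. Its arguments: {"type":"object","properties":{"deltas":{"type":"array"}},"required":["deltas"]}

```bash
mkdir -p pics; python3 - <<'E'
from cell import *
import cv2,numpy as np
s=read_state();print(s['clock'],s['eef_pos'],s['tool_rot'],s['force'],s['width'])
for n in ['top','side']:
    im=get_image(n);cv2.imwrite(f'pics/{n}0.png',im[:,:,::-1]);i=camera_info(n);print(n,i['fx'],i['cx'],i['cy'],np.round(i['T'],3).tolist())
E
```

```text
0.0 [218.86714676 611.38590525 230.39225661] [-3.13971089e+00  2.80765069e-06  2.79772594e+00] [ 0.04448375 -0.62013631 -0.43070437] 85.73099521804984
top 383.7203841832844 282.8912662860836 205.5578365330592 [[-0.019, -0.993, 0.12, 465.707], [-0.999, 0.015, -0.03, 38.292], [0.028, -0.121, -0.992, 911.514], [0.0, 0.0, 0.0, 1.0]]
side 384.38467574363233 280.5422100476747 212.5163525959243 [[-0.997, -0.046, 0.056, 510.629], [-0.072, 0.718, -0.693, 595.573], [-0.009, -0.695, -0.719, 728.37], [0.0, 0.0, 0.0, 1.0]]
```

View pics/top0.png

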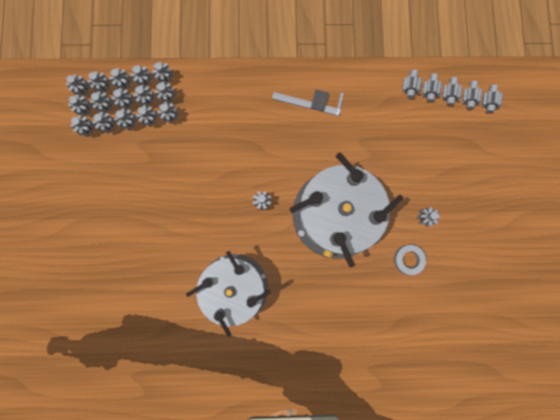

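View pics/side0.png

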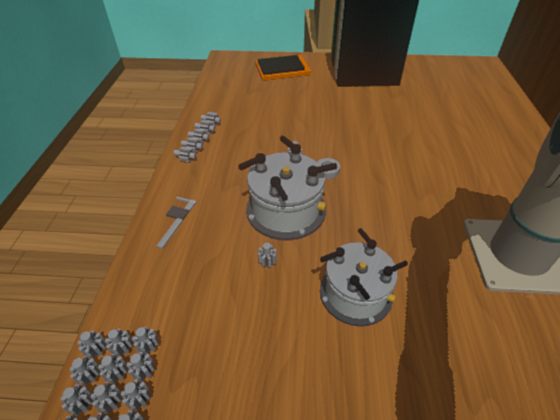

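```bash
cat > h.py <<'E'
from cell import *
import cv2,numpy as np
def ray(n,px,z,i=None):
    i=i or camera_info(n);T=np.array(i['T']);u=np.array([(px[0]-i['cx'])/i['fx'],(px[1]-i['cy'])/i['fy']])
    if n=='wrist':
        r=np.hypot(*u);d=np.r_[u/max(r,1e-9)*np.sin(r),np.cos(r)]
    else: d=np.r_[u,1]
    d=T[:3,:3]@d;o=T[:3,3];return o+d*(z-o[2])/d[2]
E
python3 - <<'E'
from h import *
for n,plug,hubs,pins in [('top',(347,208),[(357,176),(317,199),(341,240),(380,216)],[(262,201),(429,216),(411,260)]),('side',(286,172),[(296,149),(261,159),(276,184),(313,172)],[(267,255),(329,167)])]:
    im=cv2.imread(f'pics/{n}0.png');hsv=cv2.cvtColor(im,cv2.COLOR_BGR2HSV)
    y=cv2.inRange(hsv,(15,120,120),(30,255,255));
    m=np.zeros_like(y);cv2.circle(m,plug,11,255,-1);yy,xx=np.nonzero(y&m);c=(xx.mean(),yy.mean());print(n,'plug',np.round(c,1),len(xx),np.round(ray(n,c,142),1))
    d=(im.max(2)<62).astype(np.uint8)*255;k,l,st,ce=cv2.connectedComponentsWithStats(d)
    for h in hubs:
        lab=l[h[1],h[0]];yy,xx=np.nonzero(l==lab)
        P=np.array([ray(n,(a,b),154)[:2] for a,b in zip(xx,yy)]) if lab and len(xx)<3000 else None
        H=ray(n,h,160)[:2]
        if P is None: print(h,'none',im[h[1],h[0]],H);continue
        r=np.hypot(*(P-H).T);far=P[r>r.max()-12].mean(0);v=far-H
        print(h,len(xx),'hub',np.round(H),'far',np.round(far),round(r.max()),'ang',round(np.arctan2(v[1],v[0]),2))
    for p in pins: print('pin',p,np.round(ray(n,p,40)))
E
```

```text
top plug [346.8 207.3] 60 [ 553.2 -114.5  142. ]
(357, 176) 192 hub [ 614. -134.] far [ 656. -103.] 58 ang 0.65
(317, 199) 187 hub [569. -52.] far [551.  -7.] 55 ang 1.94
(341, 240) 190 hub [487. -97.] far [ 443. -115.] 53 ang -2.75
(380, 216) 192 hub [ 533. -176.] far [ 568. -217.] 60 ang -0.86
pin (262, 201) [582.  60.  40.]
pin (429, 216) [ 542. -325.   40.]
pin (411, 260) [ 442. -277.   40.]
side plug [285.9 169.8] 37 [ 554.  -110.8  142. ]
(296, 149) 132 hub [ 533. -170.] far [ 569. -222.] 70 ang -0.96
(261, 159) 163 hub [ 614. -125.] far [ 658. -103.] 56 ang 0.48
(276, 184) 169 hub [571. -39.] far [551.  -2.] 48 ang 2.07
(313, 172) 182 hub [490. -85.] far [ 443. -119.] 65 ang -2.52
pin (267, 255) [585.  67.  40.]
pin (329, 167) [ 441. -253.   40.]
```

play_rows --deltas '[-559,-569,-60,0,0,1.4,0,-559,-569,-60,0,0,1.4,0,-559,-569,-60,0,0,1.4,0,-559,-569,-60,0,0,1.4,0,-559,-569,-60,0,0,1.4,0,-559,-569,-60,0,0,1.4,0,-559,-569,-60,0,0,1.4,0,-559,-569,-60,0,0,1.4,0,-559,-569,-60,0,0,1.4,0,-559,-569,-60,0,0,1.4,0]'

```text
clock: 1.35
eef_pos: [480.8, 44.6, 278.3]
tool_rot: [-3.141, -0.0, 1.398]
force: [1.1, 0.3, 0.2]
width: 0.1
gripper_force: 0.0
```

play_rows --deltas '[-115,85,-8,0,0,0,0,-115,85,-8,0,0,0,0,-115,85,-8,0,0,0,0,-115,85,-8,0,0,0,0,-115,85,-8,0,0,0,0]'

```text
clock: 1.98
eef_pos: [543.6, -79.3, 285.6]
tool_rot: [-3.14, -0.002, 1.4]
force: [0.1, 0.6, -0.2]
width: 0.3
gripper_force: 0.0
```

```bash
python3 - <<'E'
from h import *
s=read_state();print(s['clock'],s['eef_pos'],s['tool_rot'],s['force'])
i=camera_info('wrist');print(np.round(i['T'],3).tolist(),i['fx'],i['cx'],i['cy'])
cv2.imwrite('pics/w0.png',get_image('wrist')[:,:,::-1]);np.save('w0.npy',i,allow_pickle=True)
E
```

```text
1.975 [543.58060385 -79.26381427 285.62470467] [-3.13954503e+00 -1.51746504e-03  1.40041773e+00] [ 0.07839838  0.59780659 -0.17353985]
[[0.985, -0.163, -0.048, 555.129], [-0.17, -0.949, -0.264, -11.298], [-0.003, 0.269, -0.963, 429.611], [0.0, 0.0, 0.0, 1.0]] 325.19226210127806 287.25732121657677 205.88242035664365
```

View pics/w0.png

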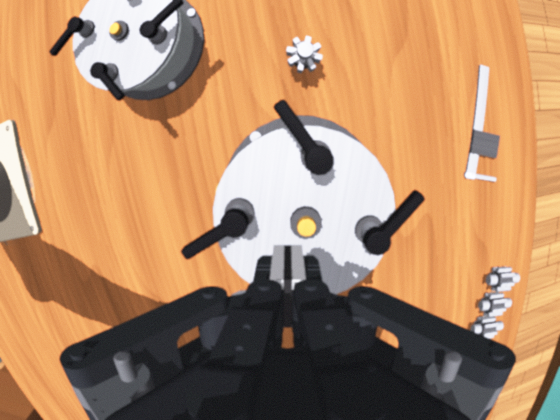

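```bash
python3 - <<'E'
from h import *
i=np.load('w0.npy',allow_pickle=True).item()
c=ray('wrist',(306,227),142,i)[:2];print('plug',c)
for k,h,t in [('A',(377,240),(418,198)),('B',(319,157),(282,105)),('C',(236,222),(186,253))]:
    H=ray('wrist',h,161,i)[:2];E=ray('wrist',t,159,i)[:2];v=E-H;w=H-c
    print(k,H.round(),E.round(),np.hypot(*v).round(),'a',np.arctan2(v[1],v[0]).round(2),'out',np.arctan2(w[1],w[0]).round(2),np.hypot(*w).round())
E
```

```text
plug [ 554.52746593 -113.4806185 ]
A [ 617. -131.] [660. -98.] 54.0 a 0.65 out -0.27 64.0
B [575. -48.] [552.  -0.] 53.0 a 2.02 out 1.27 69.0
C [495. -92.] [ 440. -115.] 59.0 a -2.75 out 2.8 64.0
```

```bash
cat > p.py <<'E'
# python3 p.py LEVER 'a,g,z' ... ['*n' repeats]: finger pose rows relative to the present pose (a = bar angle from outward, g = gap)
from h import *
import sys
C=np.array([554.3,-113.3]);Y=-.28
out={'A':Y,'B':Y+np.pi/2,'C':Y+np.pi,'D':Y-np.pi/2};side={'A':1,'B':1,'C':-1,'D':1}
def pose(L,a,g,z,flip=0,r=50):
    o=out[L];H=C+66*np.array([np.cos(o),np.sin(o)]);b=o+a
    p=H+r*np.array([np.cos(b),np.sin(b)])+(17+g)*np.array([-np.sin(b),np.cos(b)])
    return np.r_[p,z],b+(side[L]+2*flip)*np.pi/2
if __name__=='__main__':
    s=read_state();p0=np.array(s['eef_pos']);y0=s['tool_rot'][2];x=np.array([np.cos(y0),np.sin(y0)]);y=np.array([np.sin(y0),-np.cos(y0)])
    print('t',round(s['clock'],2),'p',p0.round(1),'yaw',round(y0,3),'F',np.round(s['force'],1))
    L=sys.argv[1];flip=0
    if len(L)>1: flip=int(L[1:]);L=L[0]
    o=out[L];H=C+66*np.array([np.cos(o),np.sin(o)]);v=p0[:2]-H;
    # bar angle implied if the finger's face touches with tool aligned to the bar
    b=np.arctan2(v[1],v[0])-np.arctan2(17,np.sqrt(max(v@v-289,0)));print('implied a',((b-o+np.pi)%(2*np.pi)-np.pi).round(3),'r',np.sqrt(max(v@v-289,0)).round(1))
    for w in sys.argv[2:]:
        a,g,z=map(float,w.split(','));p,yw=pose(L,a,g,z,flip);d=p-p0
        dy=yw-y0
        if abs(dy)>np.pi+1.2: dy-=np.sign(dy)*2*np.pi
        print('%.1f, %.1f, %.1f, 0, 0, %.2f, 0'%(d[:2]@x,d[:2]@y,-d[2],-dy),'   ',np.r_[p,yw].round(2))
E
python3 p.py A 1.1,12,200 1.1,12,145
```

```text
t 2.02 p [543.7 -79.1 285.8] yaw 1.401 F [ 0.2 -0.5 -0.1]
implied a 2.617 r 89.1
18.6, 85.0, 85.8, 0, 0, -0.99, 0     [630.64 -75.2  200.     2.39]
18.6, 85.0, 140.8, 0, 0, -0.99, 0     [630.64 -75.2  145.     2.39]
```

play_rows --deltas '[18,85,40,0,0,-0.99,0,18,85,80,0,0,-0.99,0,18,85,86,0,0,-0.99,0,18,85,86,0,0,-0.99,0,18,85,100,0,0,-0.99,0,18,85,125,0,0,-0.99,0,18,85,141,0,0,-0.99,0,18,85,141,0,0,-0.99,0]'

```text
clock: 3.02
eef_pos: [630.1, -77.3, 144.0]
tool_rot: [-3.14, -0.003, 2.388]
force: [-0.4, -1.1, 0.9]
width: 0.0
gripper_force: 0.0
```

```bash
python3 p.py A 0.95,4,145 0.85,0,145 0.75,0,145 0.65,0,145 0.55,0,145 0.45,0,145 0.35,0,145 0.25,0,145 0.15,0,145 0.05,0,145
```

```text
t 3.02 p [630.1 -77.3 144. ] yaw 2.388 F [-0.4 -1.1  0.9]
implied a 1.317 r 53.0
-14.7, 4.5, -1.0, 0, 0, 0.15, 0     [643.88 -84.03 145.     2.24]
-23.9, 4.6, -1.0, 0, 0, 0.25, 0     [650.65 -90.25 145.     2.14]
-29.2, 4.8, -1.0, 0, 0, 0.35, 0     [654.61 -93.74 145.     2.04]
-34.4, 4.4, -1.0, 0, 0, 0.45, 0     [658.2  -97.61 145.     1.94]
-39.6, 3.5, -1.0, 0, 0, 0.55, 0     [ 661.38 -101.82  145.      1.84]
-44.7, 2.1, -1.0, 0, 0, 0.65, 0     [ 664.13 -106.33  145.      1.74]
-49.6, 0.2, -1.0, 0, 0, 0.75, 0     [ 666.42 -111.08  145.      1.64]
-54.4, -2.2, -1.0, 0, 0, 0.85, 0     [ 668.22 -116.05  145.      1.54]
-58.8, -5.1, -1.0, 0, 0, 0.95, 0     [ 669.51 -121.16  145.      1.44]
-62.9, -8.3, -1.0, 0, 0, 1.05, 0     [ 670.29 -126.39  145.      1.34]
```

play_rows --deltas '[-15,4.5,-1,0,0,0.15,0,-24,4.5,-1,0,0,0.25,0,-29,5,-1,0,0,0.35,0,-34,4.5,-1,0,0,0.45,0,-40,3.5,-1,0,0,0.55,0,-45,2,-1,0,0,0.65,0,-50,0,-1,0,0,0.75,0,-54,-2,-1,0,0,0.85,0,-59,-5,-1,0,0,0.95,0,-62,-8,-1,0,0,1.04,0]'

```text
clock: 4.28
eef_pos: [673.7, -123.4, 147.5]
tool_rot: [3.137, -0.004, 1.347]
force: [4.2, 4.1, -0.5]
width: 0.0
gripper_force: 2.2
```

```bash
python3 - <<'E'
from h import *
i=camera_info('wrist');cv2.imwrite('pics/w1.png',get_image('wrist')[:,:,::-1]);np.save('w1.npy',i,allow_pickle=True)
E
python3 p.py A 0.05,0,145 0,0,145 0,12,145 0,12,200
```

```text
t 4.33 p [ 673.7 -124.2  147.5] yaw 1.344 F [ 4.3  3.6 -0.2]
implied a 0.105 r 53.8
-2.9, -2.8, 2.5, 0, 0, 0.00, 0     [ 670.29 -126.39  145.      1.34]
-5.4, -2.0, 2.5, 0, 0, 0.05, 0     [ 670.48 -129.02  145.      1.29]
6.6, -1.4, 2.5, 0, 0, 0.05, 0     [ 673.8  -117.49  145.      1.29]
6.6, -1.4, -52.5, 0, 0, 0.05, 0     [ 673.8  -117.49  200.      1.29]
```

View pics/w1.png

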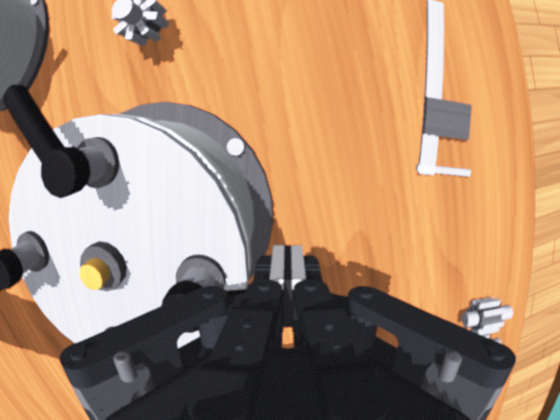

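```bash
python3 p.py C 0.87,12,205 .87,12,145
```

```text
t 4.33 p [ 673.7 -124.2  147.5] yaw 1.344 F [ 4.3  3.6 -0.2]
implied a -3.112 r 184.3
-69.0, -197.8, -57.5, 0, 0, -0.82, 0     [ 465.46 -146.98  205.      2.16]
-69.0, -197.8, 2.5, 0, 0, -0.82, 0     [ 465.46 -146.98  145.      2.16]
```

play_rows --deltas '[-3,1,0,0,0,0.03,0,-5.5,1,0,0,0,0.05,0,-5.5,1,0,0,0,0.05,0,14,1,0,0,0,0.05,0,14,1,-10,0,0,0.05,0,14,1,-60,0,0,0.05,0,-20,-50,-60,0,0,-0.2,0,-40,-110,-60,0,0,-0.4,0,-66,-170,-60,0,0,-0.7,0,-66,-195,-60,0,0,-0.82,0]'

```text
clock: 5.58
eef_pos: [461.9, -149.9, 207.1]
tool_rot: [-3.14, -0.0, 2.05]
force: [0.5, -0.6, -0.8]
width: 0.0
gripper_force: 0.0
```

```bash
python3 p.py C 0.87,12,205 .87,12,145
```

```text
t 5.58 p [ 461.9 -149.9  207.1] yaw 2.05 F [ 0.5 -0.6 -0.8]
implied a 1.087 r 59.7
1.0, 4.5, 2.1, 0, 0, -0.11, 0     [ 465.46 -146.98  205.      2.16]
1.0, 4.5, 62.1, 0, 0, -0.11, 0     [ 465.46 -146.98  145.      2.16]
```

```bash
python3 - <<'E'
from h import *
i=camera_info('wrist');cv2.imwrite('pics/w2.png',get_image('wrist')[:,:,::-1]);np.save('w2.npy',i,allow_pickle=True)
E
python3 p.py C .87,12,145
```

```text
t 5.62 p [ 458.9 -148.4  206.9] yaw 2.056 F [-4.1 -0.2 -0.4]
implied a 1.034 r 59.8
-1.8, 6.4, 61.9, 0, 0, -0.10, 0     [ 465.46 -146.98  145.      2.16]
```

View pics/w2.png

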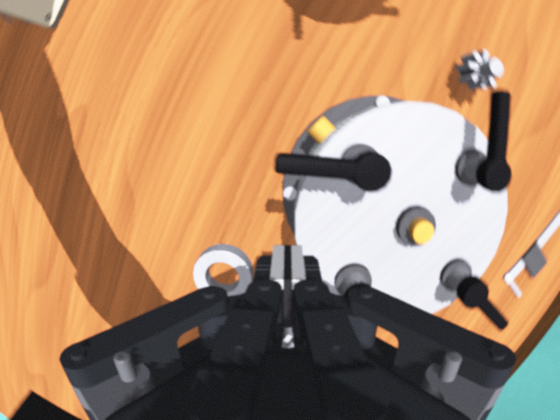

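```bash
python3 - <<'E'
from h import *
i=np.load('w2.npy',allow_pickle=True).item()
c=ray('wrist',(423,232),142,i)[:2];print('plug',c)
for k,h,t in [('A',(472,291),(504,325)),('B',(494,175),(500,93)),('C',(375,172),(278,163))]:
    H=ray('wrist',h,162,i)[:2];E=ray('wrist',t,158,i)[:2];v=E-H;w=H-c
    print(k,H.round(),E.round(),np.hypot(*v).round(),'a',np.arctan2(v[1],v[0]).round(2),'out',np.arctan2(w[1],w[0]).round(2),np.hypot(*w).round())
E
python3 p.py C 0.87,12,145 .6,2,145 .5,0,145 .4,0,145 .3,0,145 .2,0,145 .1,0,145 0,0,145
```

```text
plug [ 553.34685544 -112.41064104]
A [ 610. -130.] [ 674. -145.] 67.0 a -0.22 out -0.31 59.0
B [569. -51.] [546.   1.] 57.0 a 1.99 out 1.32 63.0
C [491. -92.] [ 438. -115.] 59.0 a -2.74 out 2.83 65.0
t 5.62 p [ 458.9 -148.4  206.9] yaw 2.056 F [-4.1 -0.2 -0.4]
implied a 1.034 r 59.8
-1.8, 6.4, 61.9, 0, 0, -0.10, 0     [ 465.46 -146.98  145.      2.16]
21.7, 0.7, 61.9, 0, 0, 0.17, 0     [ 449.39 -128.82  145.      1.89]
29.0, 0.4, 61.9, 0, 0, 0.27, 0     [ 445.79 -122.56  145.      1.79]
34.2, 0.3, 61.9, 0, 0, 0.37, 0     [ 443.27 -117.92  145.      1.69]
39.5, 0.8, 61.9, 0, 0, 0.47, 0     [ 441.22 -113.06  145.      1.59]
44.7, 1.8, 61.9, 0, 0, 0.57, 0     [ 439.67 -108.01  145.      1.49]
49.7, 3.3, 61.9, 0, 0, 0.67, 0     [ 438.63 -102.83  145.      1.39]
54.6, 5.3, 61.9, 0, 0, 0.77, 0     [438.12 -97.58 145.     1.29]
```

play_rows --deltas '[0,5,10,0,0,-0.05,0,0,5,40,0,0,-0.05,0,0,5,62,0,0,-0.05,0,0,5,62,0,0,-0.05,0]'

```text
clock: 6.12
eef_pos: [469.6, -145.9, 143.5]
tool_rot: [-3.139, -0.002, 2.097]
force: [-0.6, 0.5, -0.0]
width: 0.1
gripper_force: 0.0
```

```bash
python3 p.py C .7,6,145 .6,0,145 .5,0,145 .4,0,145 .3,0,145 .2,0,145 .1,0,145 0,0,145
```

```text
t 6.12 p [ 469.6 -145.9  143.5] yaw 2.097 F [-0.6  0.5 -0. ]
implied a 1.141 r 52.5
15.7, -8.2, -1.5, 0, 0, 0.11, 0     [ 454.59 -136.45  145.      1.99]
26.9, -8.5, -1.5, 0, 0, 0.21, 0     [ 448.76 -126.93  145.      1.89]
32.1, -8.8, -1.5, 0, 0, 0.31, 0     [ 445.79 -122.56  145.      1.79]
37.4, -8.7, -1.5, 0, 0, 0.41, 0     [ 443.27 -117.92  145.      1.69]
42.7, -8.0, -1.5, 0, 0, 0.51, 0     [ 441.22 -113.06  145.      1.59]
47.8, -6.8, -1.5, 0, 0, 0.61, 0     [ 439.67 -108.01  145.      1.49]
52.8, -5.1, -1.5, 0, 0, 0.71, 0     [ 438.63 -102.83  145.      1.39]
57.6, -2.9, -1.5, 0, 0, 0.81, 0     [438.12 -97.58 145.     1.29]
```

play_rows --deltas '[16,-8,-1,0,0,0.11,0,25,-8.5,-1,0,0,0.21,0,32,-9,-1,0,0,0.31,0,38,-9,-1,0,0,0.41,0,44,-8,-1,0,0,0.51,0,50,-7,-1,0,0,0.61,0,55,-5,-1,0,0,0.71,0,60.5,-3,-1,0,0,0.8,0,60.5,-3,-1,0,0,0.8,0]'

```text
clock: 7.25
eef_pos: [438.7, -96.1, 146.4]
tool_rot: [3.138, 0.001, 1.298]
force: [0.4, -3.1, 1.1]
width: 0.0
gripper_force: 1.8
```

```bash
python3 p.py C 0,0,145; python3 p.py B 0.9,12,205 .9,12,145
```

```text
t 7.25 p [438.7 -96.1 146.4] yaw 1.298 F [ 0.4 -3.1  1.1]
implied a -0.031 r 49.3
-1.5, -0.2, 1.4, 0, 0, 0.01, 0     [438.12 -97.58 145.     1.29]
t 7.25 p [438.7 -96.1 146.4] yaw 1.298 F [ 0.4 -3.1  1.1]
implied a 2.063 r 140.6
89.4, 59.3, -58.6, 0, 0, -2.46, 0     [519.89 -26.03 205.     3.76]
89.4, 59.3, 1.4, 0, 0, -2.46, 0     [519.89 -26.03 145.     3.76]
```

```bash
python3 p.py B-1 0.9,12,205
```

```text
t 7.25 p [438.7 -96.1 146.4] yaw 1.298 F [ 0.4 -3.1  1.1]
implied a 2.063 r 140.6
89.4, 59.3, -58.6, 0, 0, 0.68, 0     [519.89 -26.03 205.     0.62]
```

play_rows --deltas '[-12,0,0,0,0,0,0,-15,0,-8,0,0,0,0,-15,0,-60,0,0,0,0,20,20,-60,0,0,0.17,0,60,40,-60,0,0,0.34,0,87,59,-60,0,0,0.51,0,87,59,-60,0,0,0.68,0,87,59,-30,0,0,0.68,0,87,59,0,0,0,0.68,0,87,59,0,0,0,0.68,0]'

```text
clock: 8.5
eef_pos: [516.2, -26.9, 144.1]
tool_rot: [-3.138, 0.003, 0.618]
force: [-0.2, 0.3, -0.4]
width: -0.1
gripper_force: 0.0
```

```bash
python3 p.py B-1 .75,6,145 .65,0,145 .55,0,145 .45,0,145 .35,0,145 .25,0,145 .15,0,145 0.05,0,145 0,0,145
```

```text
t 8.5 p [516.2 -26.9 144.1] yaw 0.618 F [-0.2  0.3 -0.4]
implied a 1.179 r 58.4
17.2, -1.5, -0.9, 0, 0, 0.15, 0     [ 5.2939e+02 -1.5710e+01  1.4500e+02  4.7000e-01]
28.3, -1.3, -0.9, 0, 0, 0.25, 0     [ 5.3861e+02 -9.4000e+00  1.4500e+02  3.7000e-01]
33.6, -1.4, -0.9, 0, 0, 0.35, 0     [ 5.4282e+02 -6.2200e+00  1.4500e+02  2.7000e-01]
38.9, -1.1, -0.9, 0, 0, 0.45, 0     [ 5.4733e+02 -3.4700e+00  1.4500e+02  1.7000e-01]
44.1, -0.2, -0.9, 0, 0, 0.55, 0     [ 5.5208e+02 -1.1800e+00  1.4500e+02  7.0000e-02]
49.2, 1.2, -0.9, 0, 0, 0.65, 0     [ 5.5705e+02  6.2000e-01  1.4500e+02 -3.0000e-02]
54.1, 3.1, -0.9, 0, 0, 0.75, 0     [ 5.6216e+02  1.9100e+00  1.4500e+02 -1.3000e-01]
58.8, 5.5, -0.9, 0, 0, 0.85, 0     [ 5.6739e+02  2.6900e+00  1.4500e+02 -2.3000e-01]
61.1, 6.9, -0.9, 0, 0, 0.90, 0     [ 5.7002e+02  2.8800e+00  1.4500e+02 -2.8000e-01]
```

play_rows --deltas '[17,-1.5,0,0,0,0.15,0,27,-1.5,0,0,0,0.25,0,34,-1.5,0,0,0,0.35,0,40,-1,0,0,0,0.45,0,46,0,0,0,0,0.55,0,51,1,0,0,0,0.65,0,56,3,0,0,0,0.75,0,61,5.5,0,0,0,0.85,0,63.5,6.5,0,0,0,0.9,0,63.5,6.5,0,0,0,0.9,0]'

```text
clock: 9.75
eef_pos: [572.5, 3.8, 146.3]
tool_rot: [3.141, 0.001, -0.282]
force: [-4.6, -0.6, 1.2]
width: -0.3
gripper_force: 1.8
```

```bash
python3 p.py B-1 0,0,145; python3 p.py D 1.2,12,205
```

```text
t 9.75 p [572.5   3.8 146.3] yaw -0.282 F [-4.6 -0.6  1.2]
implied a -0.042 r 50.9
-2.1, 1.6, 1.3, 0, 0, -0.00, 0     [ 5.7002e+02  2.8800e+00  1.4500e+02 -2.8000e-01]
t 9.75 p [572.5   3.8 146.3] yaw -0.282 F [-4.6 -0.6  1.2]
implied a 3.13 r 183.4
72.3, 174.5, -58.7, 0, 0, -1.20, 0     [ 593.41 -183.95  205.      0.92]
```

play_rows --deltas '[-12,0,0,0,0,0,0,-15,0,-8,0,0,0,0,-15,0,-60,0,0,0,0,0,30,-60,0,0,-0.17,0,30,80,-60,0,0,-0.34,0,60,130,-60,0,0,-0.51,0,70,173,-60,0,0,-0.68,0,70,173,-60,0,0,-0.85,0,70,173,-60,0,0,-1.02,0,70,173,-60,0,0,-1.2,0]'

```text
clock: 11.0
eef_pos: [592.8, -181.5, 206.1]
tool_rot: [3.14, -0.001, 0.924]
force: [-0.4, 0.3, -0.4]
width: 0.2
gripper_force: 0.0
```

```bash
python3 p.py D 1.2,12,205;python3 - <<'E'
from h import *
i=camera_info('wrist');cv2.imwrite('pics/w3.png',get_image('wrist')[:,:,::-1]);np.save('w3.npy',i,allow_pickle=True)
E
python3 p.py D 1.2,12,145
```

```text
t 11.0 p [ 592.8 -181.5  206.1] yaw 0.924 F [-0.4  0.3 -0.4]
implied a 1.464 r 54.3
-1.6, 2.0, 1.1, 0, 0, 0.00, 0     [ 593.41 -183.95  205.      0.92]
t 11.05 p [ 592.8 -181.5  206.4] yaw 0.929 F [-0.8  0.6  0.4]
implied a 1.463 r 54.4
-1.6, 1.9, 61.4, 0, 0, 0.01, 0     [ 593.41 -183.95  145.      0.92]
```

View pics/w3.png

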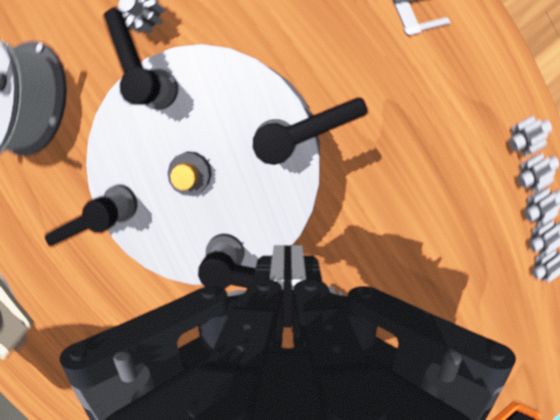

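play_rows --deltas '[-1,2,20,0,0,0,0,-1,2,61,0,0,0,0,-1,2,61,0,0,0,0,-1,2,61,0,0,0,0]'

```text
clock: 11.55
eef_pos: [593.7, -183.8, 144.6]
tool_rot: [3.141, 0.001, 0.917]
force: [0.0, -0.7, 0.6]
width: -0.1
gripper_force: 0.0
```

```bash
python3 p.py D 1.05,5,145 .9,0,145 .8,0,145 .7,0,145 .6,0,145 .5,0,145 .4,0,145 .3,0,145 .2,0,145 0.1,0,145; python3 - <<'E'
from h import *
i=np.load('w3.npy',allow_pickle=True).item()
c=ray('wrist',(183,178),142,i)[:2];print('plug',c)
for k,h,t in [('A',(273,142),(363,106)),('B',(140,86),(113,14)),('C',(99,214),(49,240)),('D',(215,270),(260,280))]:
    H=ray('wrist',h,162,i)[:2];E=ray('wrist',t,158,i)[:2];v=E-H;w=H-c
    print(k,H.round(),E.round(),np.hypot(*v).round(),'a',np.arctan2(v[1],v[0]).round(2),'out',np.arctan2(w[1],w[0]).round(2),np.hypot(*w).round())
E
```

```text
t 11.55 p [ 593.7 -183.8  144.6] yaw 0.917 F [ 0.  -0.7  0.6]
implied a 1.432 r 55.5
-15.0, 2.7, -0.4, 0, 0, 0.15, 0     [ 586.66 -197.31  145.      0.77]
-27.8, 2.8, -0.4, 0, 0, 0.30, 0     [ 578.95 -207.55  145.      0.62]
-33.1, 2.7, -0.4, 0, 0, 0.40, 0     [ 5.7566e+02 -2.1167e+02  1.4500e+02  5.2000e-01]
-38.3, 2.0, -0.4, 0, 0, 0.50, 0     [ 5.7197e+02 -2.1545e+02  1.4500e+02  4.2000e-01]
-43.5, 0.9, -0.4, 0, 0, 0.60, 0     [ 5.6793e+02 -2.1884e+02  1.4500e+02  3.2000e-01]
-48.5, -0.8, -0.4, 0, 0, 0.70, 0     [ 5.6356e+02 -2.2181e+02  1.4500e+02  2.2000e-01]
-53.3, -2.9, -0.4, 0, 0, 0.80, 0     [ 5.5892e+02 -2.2433e+02  1.4500e+02  1.2000e-01]
-57.9, -5.5, -0.4, 0, 0, 0.90, 0     [ 5.5406e+02 -2.2638e+02  1.4500e+02  2.0000e-02]
-62.2, -8.6, -0.4, 0, 0, 1.00, 0     [ 5.4901e+02 -2.2793e+02  1.4500e+02 -8.0000e-02]
-66.2, -12.1, -0.4, 0, 0, 1.10, 0     [ 5.4383e+02 -2.2897e+02  1.4500e+02 -1.8000e-01]
plug [ 554.2369774  -114.76622239]
A [ 618. -133.] [ 674. -147.] 57.0 a -0.25 out -0.27 67.0
B [576. -54.] [589.   2.] 58.0 a 1.35 out 1.23 65.0
C [496. -95.] [435. -78.] 63.0 a 2.87 out 2.82 62.0
D [ 538. -174.] [ 556. -199.] 31.0 a -0.95 out -1.84 62.0
```

play_rows --deltas '[-15,2.5,0,0,0,0.15,0,-27,3,0,0,0,0.3,0,-34,2.5,0,0,0,0.4,0,-40,2,0,0,0,0.5,0,-45,1,0,0,0,0.6,0,-50,-0.5,0,0,0,0.7,0,-55,-2.5,0,0,0,0.8,0,-60,-5,0,0,0,0.9,0,-64,-8,0,0,0,1,0,-68,-12,0,0,0,1.1,0]'

```text
clock: 12.8
eef_pos: [545.8, -230.6, 146.2]
tool_rot: [3.141, -0.007, -0.185]
force: [4.7, -0.3, -2.7]
width: 0.3
gripper_force: 2.2
```

```bash
python3 p.py D 0.05,0,145 0,0,145; python3 p.py A 0.1,12,205
```

```text
t 12.8 p [ 545.8 -230.6  146.2] yaw -0.185 F [ 4.7 -0.3 -2.7]
implied a 0.144 r 52.1
-4.8, -0.5, 1.2, 0, 0, 0.05, 0     [ 5.4121e+02 -2.2929e+02  1.4500e+02 -2.3000e-01]
-7.3, 0.2, 1.2, 0, 0, 0.10, 0     [ 5.3858e+02 -2.2948e+02  1.4500e+02 -2.8000e-01]
t 12.8 p [ 545.8 -230.6  146.2] yaw -0.185 F [ 4.7 -0.3 -2.7]
implied a -2.058 r 121.3
102.3, -139.9, -58.8, 0, 0, -1.58, 0     [ 672.11 -111.96  205.      1.39]
```

play_rows --deltas '[-4,-0.5,0,0,0,0.05,0,-7,0,0,0,0,0.1,0,-7,0,0,0,0,0.1,0,8,0,0,0,0,0.1,0,8,0,-8,0,0,0.1,0,8,0,-60,0,0,-0.05,0,30,-40,-60,0,0,-0.22,0,60,-90,-60,0,0,-0.4,0,105,-140,-60,0,0,-0.58,0,105,-140,-60,0,0,-0.75,0]'

```text
clock: 14.05
eef_pos: [673.7, -105.3, 203.7]
tool_rot: [-3.139, -0.002, 0.583]
force: [-0.5, -1.0, 0.4]
width: -0.0
gripper_force: 0.0
```

```bash
python3 p.py A 0.1,12,205 .1,12,145
```

```text
t 14.05 p [ 673.7 -105.3  203.7] yaw 0.583 F [-0.5 -1.   0.4]
implied a 0.44 r 59.4
-5.0, 4.7, -1.3, 0, 0, -0.81, 0     [ 672.11 -111.96  205.      1.39]
-5.0, 4.7, 58.7, 0, 0, -0.81, 0     [ 672.11 -111.96  145.      1.39]
```

play_rows --deltas '[-3,4,0,0,0,-0.18,0,-3,4,0,0,0,-0.36,0,-3,4,0,0,0,-0.54,0,-3,4,10,0,0,-0.72,0,-3,4,35,0,0,-0.81,0,-3,4,58,0,0,-0.81,0,-3,4,58,0,0,-0.81,0,-3,4,58,0,0,-0.81,0]'

```text
clock: 15.05
eef_pos: [670.8, -116.8, 147.3]
tool_rot: [3.141, 0.001, 1.378]
force: [-0.5, -0.0, 0.7]
width: -0.0
gripper_force: 0.0
```

```bash
python3 - <<'E'
from h import *
i=camera_info('wrist');cv2.imwrite('pics/w4.png',get_image('wrist')[:,:,::-1]);np.save('w4.npy',i,allow_pickle=True)
E
python3 p.py A 0,0,145 -.1,0,145 -.2,0,145 -.3,0,145 -.4,0,145 -.5,0,145 -.6,0,145
```

```text
t 15.1 p [ 671.2 -116.8  147.6] yaw 1.378 F [ 0.  -0.1  0.4]
implied a 0.237 r 52.8
-12.1, 1.6, 2.6, 0, 0, 0.09, 0     [ 670.48 -129.02  145.      1.29]
-17.3, 2.6, 2.6, 0, 0, 0.19, 0     [ 670.47 -134.3   145.      1.19]
-22.5, 3.1, 2.6, 0, 0, 0.29, 0     [ 669.93 -139.55  145.      1.09]
-27.8, 3.1, 2.6, 0, 0, 0.39, 0     [ 668.87 -144.72  145.      0.99]
-33.1, 2.5, 2.6, 0, 0, 0.49, 0     [ 667.3  -149.76  145.      0.89]
-38.2, 1.4, 2.6, 0, 0, 0.59, 0     [ 665.23 -154.62  145.      0.79]
-43.3, -0.2, 2.6, 0, 0, 0.69, 0     [ 662.69 -159.24  145.      0.69]
```

View pics/w4.png

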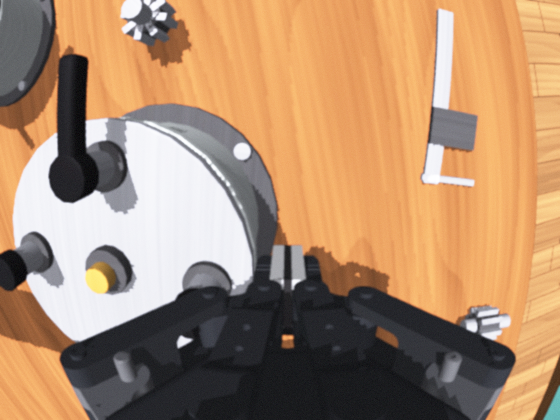

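play_rows --deltas '[-9,1.5,3,0,0,0.09,0,-16,2.5,3,0,0,0.19,0,-22,3,3,0,0,0.29,0,-28,3,3,0,0,0.39,0,-34,2.5,3,0,0,0.49,0,-39,1.5,3,0,0,0.59,0,-42.5,0,3,0,0,0.66,0]'

```text
clock: 15.98
eef_pos: [665.6, -156.7, 144.6]
tool_rot: [3.138, -0.005, 0.717]
force: [6.1, 1.9, -2.5]
width: -0.0
gripper_force: 2.3
```

```bash
python3 p.py A -.6,0,145 -.7,0,145 -.8,0,145 -.9,0,145 -1,0,145
```

```text
t 15.97 p [ 665.6 -156.7  144.6] yaw 0.717 F [ 6.1  1.9 -2.5]
implied a -0.524 r 51.3
-3.8, -0.0, -0.4, 0, 0, 0.03, 0     [ 662.69 -159.24  145.      0.69]
-8.9, 1.3, -0.4, 0, 0, 0.13, 0     [ 6.5970e+02 -1.6359e+02  1.4500e+02  5.9000e-01]
-14.2, 2.1, -0.4, 0, 0, 0.23, 0     [ 6.5629e+02 -1.6762e+02  1.4500e+02  4.9000e-01]
-19.4, 2.4, -0.4, 0, 0, 0.33, 0     [ 6.5249e+02 -1.7129e+02  1.4500e+02  3.9000e-01]
-24.7, 2.1, -0.4, 0, 0, 0.43, 0     [ 6.4835e+02 -1.7457e+02  1.4500e+02  2.9000e-01]
```

play_rows --deltas '[-3,0,0,0,0,0.04,0,-6,0.5,0,0,0,0.09,0]'

```text
clock: 16.23
eef_pos: [661.8, -161.6, 144.9]
tool_rot: [3.137, -0.005, 0.628]
force: [4.9, 0.6, -2.4]
width: 0.2
gripper_force: 2.4
```

```bash
cat >> p.py <<'E'
    print('push F along tool x',(np.array(s['force'][:2])@x).round(1))
E
python3 p.py A -.7,0,145 -.8,0,145 -.9,0,145 -1,0,145
```

```text
t 16.23 p [ 661.8 -161.6  144.9] yaw 0.628 F [ 4.9  0.6 -2.4]
implied a -0.643 r 50.5
-2.9, 0.4, -0.1, 0, 0, 0.04, 0     [ 6.5970e+02 -1.6359e+02  1.4500e+02  5.9000e-01]
-8.0, 1.7, -0.1, 0, 0, 0.14, 0     [ 6.5629e+02 -1.6762e+02  1.4500e+02  4.9000e-01]
-13.2, 2.4, -0.1, 0, 0, 0.24, 0     [ 6.5249e+02 -1.7129e+02  1.4500e+02  3.9000e-01]
-18.5, 2.6, -0.1, 0, 0, 0.34, 0     [ 6.4835e+02 -1.7457e+02  1.4500e+02  2.9000e-01]
push F along tool x 4.3
```

play_rows --deltas '[-3.5,0.5,0,0,0,0.07,0,-7,1,0,0,0,0.13,0]'

```text
clock: 16.48
eef_pos: [657.9, -166.4, 145.2]
tool_rot: [3.137, -0.008, 0.498]
force: [10.2, 2.8, -3.4]
width: 0.1
gripper_force: 5.1
```

```bash
python3 p.py A -.8,0,145 -.9,0,145 -1,0,145
```

```text
t 16.48 p [ 657.9 -166.4  145.2] yaw 0.498 F [10.2  2.8 -3.4]
implied a -0.761 r 50.4
-2.0, 0.3, 0.2, 0, 0, 0.01, 0     [ 6.5629e+02 -1.6762e+02  1.4500e+02  4.9000e-01]
-7.1, 1.7, 0.2, 0, 0, 0.11, 0     [ 6.5249e+02 -1.7129e+02  1.4500e+02  3.9000e-01]
-12.3, 2.6, 0.2, 0, 0, 0.21, 0     [ 6.4835e+02 -1.7457e+02  1.4500e+02  2.9000e-01]
push F along tool x 10.4
```

play_rows --deltas '[-1.5,0,0,0,0,0,0,-2,0,0,0,0,0,0,-2,0,0,0,0,0,0]'

```text
clock: 16.85
eef_pos: [657.9, -166.4, 145.3]
tool_rot: [3.136, -0.011, 0.501]
force: [11.3, 1.9, -4.3]
width: 0.3
gripper_force: 5.1
```

```bash
python3 p.py A
```

```text
t 16.85 p [ 657.9 -166.4  145.3] yaw 0.501 F [11.3  1.9 -4.3]
implied a -0.76 r 50.3
push F along tool x 10.9
```

play_rows --deltas '[-1.5,0,0,0,0,0,0,-3,0,0,0,0,0,0,-3,0,0,0,0,0,0]'

```text
clock: 17.23
eef_pos: [657.7, -166.4, 145.5]
tool_rot: [3.135, -0.015, 0.503]
force: [15.6, 2.6, -5.8]
width: 0.0
gripper_force: 7.6
```

```bash
python3 p.py A
```

```text
t 17.23 p [ 657.7 -166.4  145.5] yaw 0.503 F [15.6  2.6 -5.8]
implied a -0.764 r 50.2
push F along tool x 14.9
```

```bash
python3 p.py C 0.12,12,205
```

```text
t 17.23 p [ 657.7 -166.4  145.5] yaw 0.503 F [15.6  2.6 -5.8]
implied a 2.924 r 180.6
-169.0, -150.8, -59.5, 0, 0, -0.91, 0     [ 436.89 -115.72  205.      1.41]
push F along tool x 14.9
```

play_rows --deltas '[-0.5,0,0,0,0,0,0,-0.5,0,0,0,0,0,0,-0.5,0,0,0,0,0,0,-0.5,0,0,0,0,0,0]'

```text
clock: 17.73
eef_pos: [657.7, -166.4, 145.5]
tool_rot: [3.134, -0.015, 0.503]
force: [16.9, 2.9, -6.3]
width: 0.0
gripper_force: 8.0
```

play_rows --deltas '[15,0,0,0,0,0,0,26,0,0,0,0,0,0,26,0,-20,0,0,0,0,26,0,-60,0,0,0,0,-10,-30,-60,0,0,-0.15,0,-55,-65,-60,0,0,-0.33,0,-100,-105,-60,0,0,-0.5,0,-140,-140,-60,0,0,-0.68,0,-158,-151,-60,0,0,-0.85,0,-158,-151,-60,0,0,-0.91,0]'

```text
clock: 18.98
eef_pos: [435.3, -113.3, 204.7]
tool_rot: [3.141, -0.001, 1.408]
force: [1.0, -0.5, 0.6]
width: -0.0
gripper_force: 0.0
```

```bash
python3 p.py C 0.12,12,145;python3 - <<'E'
from h import *
i=camera_info('wrist');cv2.imwrite('pics/w5.png',get_image('wrist')[:,:,::-1]);np.save('w5.npy',i,allow_pickle=True)
E
python3 p.py C .12,12,145
```

```text
t 18.98 p [ 435.3 -113.3  204.7] yaw 1.408 F [ 1.  -0.5  0.6]
implied a 0.303 r 56.0
-2.1, 1.9, 59.7, 0, 0, -0.00, 0     [ 436.89 -115.72  145.      1.41]
push F along tool x -0.3
t 19.02 p [ 436.6 -113.6  204.8] yaw 1.409 F [ 0.3  0.5 -0.5]
implied a 0.308 r 54.8
-2.1, 0.7, 59.8, 0, 0, -0.00, 0     [ 436.89 -115.72  145.      1.41]
push F along tool x 0.6
```

View pics/w5.png

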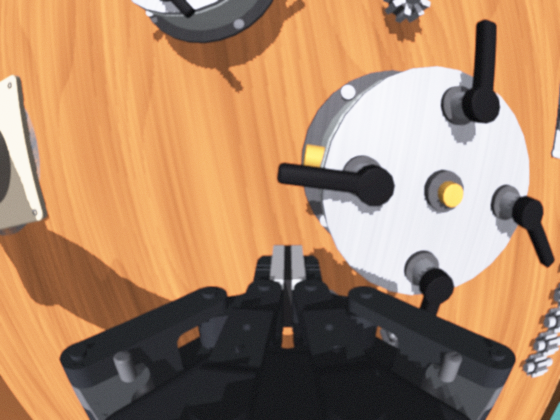

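play_rows --deltas '[-2,0.5,20,0,0,0,0,-2,0.5,60,0,0,0,0,-2,0.5,60,0,0,0,0,-2,0.5,60,0,0,0,0]'

```text
clock: 19.52
eef_pos: [438.3, -115.6, 144.4]
tool_rot: [3.14, 0.0, 1.406]
force: [-0.6, -0.4, 0.3]
width: -0.1
gripper_force: 0.0
```

```bash
python3 p.py C  0,0,145 -.1,0,145 -.2,0,145 -.3,0,145 -.4,0,145 -.5,0,145 -.6,0,145
```

```text
t 19.52 p [ 438.3 -115.6  144.4] yaw 1.406 F [-0.6 -0.4  0.3]
implied a 0.347 r 53.8
17.8, -3.1, -0.6, 0, 0, 0.12, 0     [438.12 -97.58 145.     1.29]
23.0, -4.0, -0.6, 0, 0, 0.22, 0     [438.13 -92.3  145.     1.19]
28.2, -4.3, -0.6, 0, 0, 0.32, 0     [438.67 -87.05 145.     1.09]
33.5, -4.1, -0.6, 0, 0, 0.42, 0     [439.73 -81.88 145.     0.99]
38.8, -3.4, -0.6, 0, 0, 0.52, 0     [441.3  -76.84 145.     0.89]
43.9, -2.2, -0.6, 0, 0, 0.62, 0     [443.37 -71.98 145.     0.79]
48.9, -0.4, -0.6, 0, 0, 0.72, 0     [445.91 -67.36 145.     0.69]
push F along tool x -0.5
```

play_rows --deltas '[9,-2,0,0,0,0.06,0,17,-3,0,0,0,0.12,0,23,-4,0,0,0,0.22,0,29,-4,0,0,0,0.32,0,35,-4,0,0,0,0.42,0,40.5,-3.5,0,0,0,0.52,0,46,-2,0,0,0,0.62,0,48.5,-1,0,0,0,0.67,0]'

```text
clock: 20.52
eef_pos: [445.4, -68.3, 144.9]
tool_rot: [3.138, -0.001, 0.735]
force: [-2.1, -3.9, 0.7]
width: 0.2
gripper_force: 2.0
```

```bash
python3 p.py C -.6,0,145 -.7,0,145 -.8,0,145 -.9,0,145 -1,0,145
```

```text
t 20.52 p [445.4 -68.3 144.9] yaw 0.735 F [-2.1 -3.9  0.7]
implied a -0.58 r 49.9
1.0, -0.4, -0.1, 0, 0, 0.04, 0     [445.91 -67.36 145.     0.69]
6.2, -1.6, -0.1, 0, 0, 0.14, 0     [448.9  -63.01 145.     0.59]
11.4, -2.3, -0.1, 0, 0, 0.24, 0     [452.31 -58.98 145.     0.49]
16.7, -2.5, -0.1, 0, 0, 0.34, 0     [ 4.5611e+02 -5.5310e+01  1.4500e+02  3.9000e-01]
21.9, -2.2, -0.1, 0, 0, 0.44, 0     [ 4.6025e+02 -5.2030e+01  1.4500e+02  2.9000e-01]
push F along tool x -4.2
```

play_rows --deltas '[3,-0.5,0,0,0,0.07,0,6,-1,0,0,0,0.13,0,7.5,-1.5,0,0,0,0.16,0]'

```text
clock: 20.9
eef_pos: [449.6, -61.6, 144.6]
tool_rot: [3.14, -0.001, 0.576]
force: [-2.6, -3.2, 3.6]
width: -0.2
gripper_force: 2.0
```

```bash
python3 p.py C -.7,0,145 -.8,0,145 -.9,0,145 -1,0,145
```

```text
t 20.9 p [449.6 -61.6 144.6] yaw 0.576 F [-2.6 -3.2  3.6]
implied a -0.727 r 50.4
-1.3, 0.8, -0.4, 0, 0, -0.01, 0     [448.9  -63.01 145.     0.59]
3.7, -0.7, -0.4, 0, 0, 0.09, 0     [452.31 -58.98 145.     0.49]
8.9, -1.7, -0.4, 0, 0, 0.19, 0     [ 4.5611e+02 -5.5310e+01  1.4500e+02  3.9000e-01]
14.2, -2.2, -0.4, 0, 0, 0.29, 0     [ 4.6025e+02 -5.2030e+01  1.4500e+02  2.9000e-01]
push F along tool x -3.9
```

play_rows --deltas '[3,-0.5,0,0,0,0.06,0,6,-1,0,0,0,0.12,0,7.5,-1.5,0,0,0,0.15,0]'

```text
clock: 21.28
eef_pos: [454.6, -55.5, 143.9]
tool_rot: [3.142, -0.0, 0.427]
force: [-3.6, -2.0, 3.1]
width: 0.2
gripper_force: 2.0
```

```bash
python3 p.py C -.8,0,145 -.9,0,145 -1,0,145 -1.1,0,145
```

```text
t 21.27 p [454.6 -55.5 143.9] yaw 0.427 F [-3.6 -2.   3.1]
implied a -0.872 r 50.9
-3.6, 2.2, -1.1, 0, 0, -0.06, 0     [452.31 -58.98 145.     0.49]
1.4, 0.5, -1.1, 0, 0, 0.04, 0     [ 4.5611e+02 -5.5310e+01  1.4500e+02  3.9000e-01]
6.5, -0.8, -1.1, 0, 0, 0.14, 0     [ 4.6025e+02 -5.2030e+01  1.4500e+02  2.9000e-01]
11.8, -1.5, -1.1, 0, 0, 0.24, 0     [ 4.647e+02 -4.919e+01  1.450e+02  1.900e-01]
push F along tool x -4.1
```

play_rows --deltas '[3,-0.5,-0.5,0,0,0.06,0,6,-0.5,-1,0,0,0.12,0,7.5,-0.5,-1,0,0,0.15,0]'

```text
clock: 21.65
eef_pos: [460.3, -50.7, 144.1]
tool_rot: [-3.139, 0.002, 0.278]
force: [-5.5, -0.0, 1.7]
width: 0.0
gripper_force: 2.1
```

```bash
python3 p.py C -1,0,145 -1.1,0,145
```

```text
t 21.65 p [460.3 -50.7 144.1] yaw 0.278 F [-5.5 -0.   1.7]
implied a -1.008 r 51.1
-0.4, 1.3, -0.9, 0, 0, -0.01, 0     [ 4.6025e+02 -5.2030e+01  1.4500e+02  2.9000e-01]
4.7, -0.2, -0.9, 0, 0, 0.09, 0     [ 4.647e+02 -4.919e+01  1.450e+02  1.900e-01]
push F along tool x -5.3
```

play_rows --deltas '[3,0,-0.5,0,0,0.05,0,6,0,-1,0,0,0.1,0,6,0,-1,0,0,0.1,0]'

```text
clock: 22.02
eef_pos: [461.3, -49.0, 144.1]
tool_rot: [-3.136, 0.01, 0.178]
force: [-13.3, -1.0, 3.3]
width: -0.1
gripper_force: 6.6
```

```bash
python3 p.py C; python3 p.py B 0.12,12,205
```

```text
t 22.02 p [461.3 -49.  144.1] yaw 0.178 F [-13.3  -1.    3.3]
implied a -1.035 r 52.1
push F along tool x -13.3
t 22.02 p [461.3 -49.  144.1] yaw 0.178 F [-13.3  -1.    3.3]
implied a 1.689 r 110.0
98.6, -36.2, -60.9, 0, 0, -2.80, 0     [551.88   4.11 205.     2.98]
push F along tool x -13.3
```

play_rows --deltas '[1,0,0,0,0,-0.07,0,2,0,0,0,0,-0.07,0,2,0,0,0,0,-0.07,0,2,0,0,0,0,-0.07,0]'

```text
clock: 22.52
eef_pos: [461.8, -49.5, 144.1]
tool_rot: [-3.136, 0.012, 0.247]
force: [-17.0, -4.0, 4.7]
width: -0.2
gripper_force: 8.4
```

```bash
python3 p.py C; python3 p.py B 0.12,12,205;python3 p.py B-1 0.12,12,205
```

```text
t 22.52 p [461.8 -49.5 144.1] yaw 0.247 F [-17.   -4.    4.7]
implied a -1.042 r 51.3
push F along tool x -17.5
t 22.52 p [461.8 -49.5 144.1] yaw 0.247 F [-17.   -4.    4.7]
implied a 1.694 r 109.4
100.5, -30.0, -60.9, 0, 0, -2.73, 0     [551.88   4.11 205.     2.98]
push F along tool x -17.5
t 22.52 p [461.8 -49.5 144.1] yaw 0.247 F [-17.   -4.    4.7]
implied a 1.694 r 109.4
100.5, -30.0, -60.9, 0, 0, 0.41, 0     [ 5.5188e+02  4.1100e+00  2.0500e+02 -1.6000e-01]
push F along tool x -17.5
```

play_rows --deltas '[-1,0,0,0,0,0,0,-1,0,0,0,0,0,0,-14,0,0,0,0,0,0,-25,0,0,0,0,0,0,-25,0,-40,0,0,0,0,-25,0,-60,0,0,-0.17,0,10,-10,-60,0,0,-0.34,0,50,-20,-60,0,0,-0.51,0,90,-30,-60,0,0,-0.68,0,90,-30,-60,0,0,-0.86,0]'

```text
clock: 23.78
eef_pos: [552.4, 3.9, 205.4]
tool_rot: [3.138, -0.002, 1.118]
force: [-0.8, -0.1, -1.0]
width: -0.1
gripper_force: 0.0
```

```bash
python3 p.py B 0.12,12,205
```

```text
t 23.77 p [552.4   3.9 205.4] yaw 1.118 F [-0.8 -0.1 -1. ]
implied a 0.337 r 54.9
-0.1, -0.6, 0.4, 0, 0, -1.86, 0     [551.88   4.11 205.     2.98]
push F along tool x -0.4
```

play_rows --deltas '[0,0,0,0,0,-0.18,0,0,0,0,0,0,-0.36,0,0,0,0,0,0,-0.55,0,0,0,0,0,0,-0.73,0,0,0,0,0,0,-0.92,0,0,0,0,0,0,-1.1,0,0,0,0,0,0,-1.29,0,0,0,0,0,0,-1.47,0,0,0,0,0,0,-1.66,0,0,0,0,0,0,-1.86,0]'

```text
clock: 25.02
eef_pos: [549.6, 1.6, 205.8]
tool_rot: [3.141, 0.002, 2.959]
force: [0.6, 0.9, 0.3]
width: -0.2
gripper_force: 0.0
```

```bash
python3 p.py B 0.12,12,145
```

```text
t 25.02 p [549.6   1.6 205.8] yaw 2.959 F [0.6 0.9 0.3]
implied a 0.392 r 53.7
-1.7, 2.9, 60.8, 0, 0, -0.02, 0     [551.88   4.11 145.     2.98]
push F along tool x -0.4
```

play_rows --deltas '[-1,3,20,0,0,0,0,-1,3,61,0,0,0,0,-1,3,61,0,0,0,0,-1,3,61,0,0,0,0]'

```text
clock: 25.52
eef_pos: [551.5, 4.1, 145.4]
tool_rot: [3.141, 0.002, 2.953]
force: [0.5, 0.8, 0.4]
width: -0.0
gripper_force: 0.0
```

```bash
python3 p.py B  0,0,145 -.1,0,145 -.2,0,145 -.3,0,145 -.4,0,145 -.5,0,145 -.6,0,145
```

```text
t 25.52 p [551.5   4.1 145.4] yaw 2.953 F [0.5 0.8 0.4]
implied a 0.354 r 55.4
-18.4, 2.3, 0.4, 0, 0, 0.09, 0     [570.02   2.88 145.     2.86]
-23.6, 3.3, 0.4, 0, 0, 0.19, 0     [575.3    2.87 145.     2.76]
-28.9, 3.7, 0.4, 0, 0, 0.29, 0     [580.55   2.33 145.     2.66]
-34.2, 3.7, 0.4, 0, 0, 0.39, 0     [585.72   1.27 145.     2.56]
-39.4, 3.1, 0.4, 0, 0, 0.49, 0     [ 5.9076e+02 -3.0000e-01  1.4500e+02  2.4600e+00]
-44.6, 1.9, 0.4, 0, 0, 0.59, 0     [595.62  -2.37 145.     2.36]
-49.6, 0.3, 0.4, 0, 0, 0.69, 0     [600.24  -4.91 145.     2.26]
push F along tool x -0.3
```

play_rows --deltas '[-9,1,0,0,0,0.05,0,-17,2,0,0,0,0.09,0,-24,3,0,0,0,0.19,0,-30,3.5,0,0,0,0.29,0,-36,3.5,0,0,0,0.39,0,-41.5,3,0,0,0,0.49,0,-47,2,0,0,0,0.59,0,-49,1,0,0,0,0.64,0]'

```text
clock: 26.52
eef_pos: [599.0, -2.6, 144.6]
tool_rot: [3.141, -0.001, 2.311]
force: [-2.8, 3.8, 3.9]
width: -0.2
gripper_force: 2.1
```

```bash
python3 p.py B -.6,0,145 -.7,0,145 -.8,0,145 -.9,0,145 -1,0,145
```

```text
t 26.52 p [599.   -2.6 144.6] yaw 2.311 F [-2.8  3.8  3.9]
implied a -0.549 r 51.5
-2.6, -0.7, -0.4, 0, 0, 0.05, 0     [600.24  -4.91 145.     2.26]
-7.7, 0.5, -0.4, 0, 0, 0.15, 0     [604.59  -7.9  145.     2.16]
-12.9, 1.2, -0.4, 0, 0, 0.25, 0     [608.62 -11.31 145.     2.06]
-18.2, 1.3, -0.4, 0, 0, 0.35, 0     [612.29 -15.11 145.     1.96]
-23.5, 0.9, -0.4, 0, 0, 0.45, 0     [615.57 -19.25 145.     1.86]
push F along tool x 4.7
```

play_rows --deltas '[-3,-0.5,0,0,0,0.06,0,-6,-0.5,0,0,0,0.11,0,-7.5,0,0,0,0,0.15,0]'

```text
clock: 26.9
eef_pos: [604.9, -7.1, 144.5]
tool_rot: [3.139, -0.002, 2.163]
force: [-0.6, 4.6, 1.2]
width: -0.0
gripper_force: 2.2
```

```bash
python3 p.py B -.7,0,145 -.8,0,145 -.9,0,145 -1,0,145
```

```text
t 26.9 p [604.9  -7.1 144.5] yaw 2.163 F [-0.6  4.6  1.2]
implied a -0.689 r 50.9
-0.5, -0.7, -0.5, 0, 0, 0.00, 0     [604.59  -7.9  145.     2.16]
-5.6, 0.7, -0.5, 0, 0, 0.10, 0     [608.62 -11.31 145.     2.06]
-10.8, 1.7, -0.5, 0, 0, 0.20, 0     [612.29 -15.11 145.     1.96]
-16.1, 2.1, -0.5, 0, 0, 0.30, 0     [615.57 -19.25 145.     1.86]
push F along tool x 4.1
```

play_rows --deltas '[-3,0,0,0,0,0.05,0,-6,0.5,0,0,0,0.11,0,-7.5,1,0,0,0,0.14,0]'

```text
clock: 27.28
eef_pos: [610.4, -12.5, 144.6]
tool_rot: [3.138, -0.002, 2.023]
force: [0.8, 5.1, -0.1]
width: 0.0
gripper_force: 2.2
```

```bash
python3 p.py B -.8,0,145 -.9,0,145 -1,0,145 -1.1,0,145
```

```text
t 27.27 p [610.4 -12.5 144.6] yaw 2.023 F [ 0.8  5.1 -0.1]
implied a -0.837 r 50.4
1.8, -1.0, -0.4, 0, 0, -0.04, 0     [608.62 -11.31 145.     2.06]
-3.2, 0.6, -0.4, 0, 0, 0.06, 0     [612.29 -15.11 145.     1.96]
-8.4, 1.7, -0.4, 0, 0, 0.16, 0     [615.57 -19.25 145.     1.86]
-13.6, 2.3, -0.4, 0, 0, 0.26, 0     [618.41 -23.7  145.     1.76]
push F along tool x 4.3
```

play_rows --deltas '[-3,0.5,0,0,0,0.05,0,-6,1,0,0,0,0.1,0,-7.5,1.5,0,0,0,0.13,0]'

```text
clock: 27.65
eef_pos: [615.4, -18.5, 144.6]
tool_rot: [3.138, -0.002, 1.893]
force: [1.3, 4.8, 0.5]
width: 0.0
gripper_force: 2.3
```

```bash
python3 p.py B -.9,0,145 -1,0,145 -1.1,0,145
```

```text
t 27.65 p [615.4 -18.5 144.6] yaw 1.893 F [1.3 4.8 0.5]
implied a -0.986 r 50.3
4.3, -1.9, -0.4, 0, 0, -0.07, 0     [612.29 -15.11 145.     1.96]
-0.7, -0.1, -0.4, 0, 0, 0.03, 0     [615.57 -19.25 145.     1.86]
-5.8, 1.2, -0.4, 0, 0, 0.13, 0     [618.41 -23.7  145.     1.76]
push F along tool x 4.1
```

play_rows --deltas '[-3,0.5,0,0,0,0.06,0,-6,1,0,0,0,0.12,0,-7.5,1.5,0,0,0,0.14,0]'

```text
clock: 28.02
eef_pos: [617.7, -19.8, 144.4]
tool_rot: [3.141, -0.01, 1.756]
force: [-3.4, 15.4, 5.9]
width: -0.1
gripper_force: 7.7
```

```bash
python3 p.py B -1,0,145 -1.1,0,145; python3 p.py D1 0.12,12,205
```

```text
t 28.02 p [617.7 -19.8 144.4] yaw 1.756 F [-3.4 15.4  5.9]
implied a -1.022 r 51.6
0.9, -2.0, -0.6, 0, 0, -0.11, 0     [615.57 -19.25 145.     1.86]
-4.0, -0.1, -0.6, 0, 0, -0.01, 0     [618.41 -23.7  145.     1.76]
push F along tool x 15.7
t 28.02 p [617.7 -19.8 144.4] yaw 1.756 F [-3.4 15.4  5.9]
implied a 2.845 r 176.1
-196.0, -98.9, -60.6, 0, 0, -1.23, 0     [ 556.72 -230.71  205.      2.98]
push F along tool x 15.7
```

play_rows --deltas '[0,0,0,0,0,-0.07,0,0,0,0,0,0,-0.07,0,0,0,0,0,0,-0.07,0,0,0,0,0,0,-0.07,0]'

```text
clock: 28.52
eef_pos: [617.1, -20.2, 144.4]
tool_rot: [3.141, -0.01, 1.827]
force: [-3.8, 12.4, 5.8]
width: -0.1
gripper_force: 6.8
```

```bash
python3 p.py B;  python3 p.py D1 0.12,12,205
```

```text
t 28.52 p [617.1 -20.2 144.4] yaw 1.827 F [-3.8 12.4  5.8]
implied a -1.027 r 50.7
push F along tool x 12.9
t 28.52 p [617.1 -20.2 144.4] yaw 1.827 F [-3.8 12.4  5.8]
implied a 2.847 r 175.4
-188.3, -111.8, -60.6, 0, 0, -1.15, 0     [ 556.72 -230.71  205.      2.98]
push F along tool x 12.9
```

play_rows --deltas '[-1,0,0,0,0,0,0,-2,0,0,0,0,0,0,-2,0,0,0,0,0,0,-2,0,0,0,0,0,0,-2,0,0,0,0,0,0]'

```text
clock: 29.15
eef_pos: [617.1, -20.4, 144.4]
tool_rot: [3.141, -0.013, 1.828]
force: [-4.7, 16.0, 7.0]
width: 0.0
gripper_force: 8.3
```

```bash
python3 p.py B;  python3 p.py D1 0.12,12,205
```

```text
t 29.15 p [617.1 -20.4 144.4] yaw 1.828 F [-4.7 16.   7. ]
implied a -1.03 r 50.7
push F along tool x 16.7
t 29.15 p [617.1 -20.4 144.4] yaw 1.828 F [-4.7 16.   7. ]
implied a 2.847 r 175.3
-188.0, -112.0, -60.6, 0, 0, -1.15, 0     [ 556.72 -230.71  205.      2.98]
push F along tool x 16.7
```

play_rows --deltas '[14,0,0,0,0,0,0,26,0,0,0,0,0,0,26,0,-40,0,0,0,0,10,-10,-60,0,0,-0.15,0,-40,-35,-60,0,0,-0.32,0,-85,-60,-60,0,0,-0.49,0,-130,-85,-60,0,0,-0.66,0,-177,-112,-60,0,0,-0.83,0,-177,-112,-60,0,0,-1,0,-177,-112,-60,0,0,-1.15,0]'

```text
clock: 30.4
eef_pos: [553.0, -231.2, 204.2]
tool_rot: [-3.14, 0.0, 2.974]
force: [0.1, 0.9, -0.8]
width: 0.0
gripper_force: 0.0
```

```bash
python3 p.py D1 0.12,12,145
```

```text
t 30.4 p [ 553.  -231.2  204.2] yaw 2.974 F [ 0.1  0.9 -0.8]
implied a 0.278 r 54.5
-3.6, 1.1, 59.2, 0, 0, -0.01, 0     [ 556.72 -230.71  145.      2.98]
push F along tool x 0.1
```

play_rows --deltas '[-6,1,15,0,0,0,0,-6,1,59,0,0,0,0,-6,1,59,0,0,0,0,-6,1,59,0,0,0,0]'

```text
clock: 30.9
eef_pos: [560.1, -229.5, 145.5]
tool_rot: [-3.141, 0.0, 2.972]
force: [-0.3, -0.2, 0.3]
width: -0.2
gripper_force: 0.0
```

```bash
python3 p.py D1  0,0,145 -.1,0,145 -.2,0,145 -.3,0,145 -.4,0,145 -.5,0,145 -.6,0,145
```

```text
t 30.9 p [ 560.1 -229.5  145.5] yaw 2.972 F [-0.3 -0.2  0.3]
implied a 0.41 r 55.4
21.2, -3.6, 0.5, 0, 0, 0.11, 0     [ 538.58 -229.48  145.      2.86]
26.4, -4.5, 0.5, 0, 0, 0.21, 0     [ 533.3  -229.47  145.      2.76]
31.7, -4.9, 0.5, 0, 0, 0.31, 0     [ 528.05 -228.93  145.      2.66]
36.9, -4.7, 0.5, 0, 0, 0.41, 0     [ 522.88 -227.87  145.      2.56]
42.2, -4.0, 0.5, 0, 0, 0.51, 0     [ 517.84 -226.3   145.      2.46]
47.3, -2.8, 0.5, 0, 0, 0.61, 0     [ 512.98 -224.23  145.      2.36]
52.3, -1.1, 0.5, 0, 0, 0.71, 0     [ 508.36 -221.69  145.      2.26]
push F along tool x 0.2
```

play_rows --deltas '[7,-1,0,0,0,0.04,0,14,-2,0,0,0,0.08,0,20,-3.5,0,0,0,0.12,0,27,-4.5,0,0,0,0.21,0,33,-5,0,0,0,0.31,0,39,-4.5,0,0,0,0.41,0,44.5,-4,0,0,0,0.51,0,49.5,-3,0,0,0,0.61,0,51.5,-2,0,0,0,0.66,0]'

```text
clock: 32.02
eef_pos: [510.3, -223.4, 146.1]
tool_rot: [3.14, 0.005, 2.31]
force: [3.7, -2.2, -0.4]
width: 0.1
gripper_force: 2.2
```

```bash
python3 p.py D1 -.6,0,145 -.7,0,145 -.8,0,145 -.9,0,145 -1,0,145
```

```text
t 32.02 p [ 510.3 -223.4  146.1] yaw 2.31 F [ 3.7 -2.2 -0.4]
implied a -0.549 r 50.6
2.6, -0.2, 1.1, 0, 0, 0.05, 0     [ 508.36 -221.69  145.      2.26]
7.7, -1.4, 1.1, 0, 0, 0.15, 0     [ 504.01 -218.7   145.      2.16]
13.0, -2.1, 1.1, 0, 0, 0.25, 0     [ 499.98 -215.29  145.      2.06]
18.2, -2.3, 1.1, 0, 0, 0.35, 0     [ 496.31 -211.49  145.      1.96]
23.5, -1.9, 1.1, 0, 0, 0.45, 0     [ 493.03 -207.35  145.      1.86]
push F along tool x -4.1
```

play_rows --deltas '[3,-0.5,0.5,0,0,0.06,0,6,-1,1,0,0,0.11,0,7.5,-1.5,1,0,0,0.14,0]'

```text
clock: 32.4
eef_pos: [503.0, -219.0, 144.9]
tool_rot: [3.141, 0.003, 2.17]
force: [4.1, -3.3, 2.7]
width: 0.3
gripper_force: 2.4
```

```bash
python3 p.py D1 -.7,0,145 -.8,0,145 -.9,0,145 -1,0,145
```

```text
t 32.4 p [ 503.  -219.   144.9] yaw 2.17 F [ 4.1 -3.3  2.7]
implied a -0.706 r 50.9
-0.3, 0.9, -0.1, 0, 0, 0.01, 0     [ 504.01 -218.7   145.      2.16]
4.8, -0.5, -0.1, 0, 0, 0.11, 0     [ 499.98 -215.29  145.      2.06]
10.0, -1.3, -0.1, 0, 0, 0.21, 0     [ 496.31 -211.49  145.      1.96]
15.3, -1.7, -0.1, 0, 0, 0.31, 0     [ 493.03 -207.35  145.      1.86]
push F along tool x -5.0
```

play_rows --deltas '[3,0,0,0,0,0.05,0,6,-0.5,0,0,0,0.11,0,7.5,-1,0,0,0,0.14,0]'

```text
clock: 32.78
eef_pos: [500.7, -218.2, 145.3]
tool_rot: [3.138, 0.013, 2.029]
force: [9.6, -14.1, -5.2]
width: 0.5
gripper_force: 8.4
```

```bash
python3 p.py D1 -.8,0,145 -.9,0,145 -1,0,145 -1.1,0,145
```

```text
t 32.77 p [ 500.7 -218.2  145.3] yaw 2.029 F [  9.6 -14.1  -5.2]
implied a -0.743 r 51.8
2.9, 0.7, 0.3, 0, 0, -0.03, 0     [ 499.98 -215.29  145.      2.06]
8.0, -0.9, 0.3, 0, 0, 0.07, 0     [ 496.31 -211.49  145.      1.96]
13.1, -2.0, 0.3, 0, 0, 0.17, 0     [ 493.03 -207.35  145.      1.86]
18.4, -2.6, 0.3, 0, 0, 0.27, 0     [ 490.19 -202.9   145.      1.76]
push F along tool x -16.9
```

play_rows --deltas '[0,0,0,0,0,-0.07,0,0,0,0,0,0,-0.07,0,0,0,0,0,0,-0.07,0]'

```text
clock: 33.15
eef_pos: [501.3, -217.7, 145.2]
tool_rot: [3.138, 0.013, 2.1]
force: [10.8, -11.4, -4.6]
width: -0.2
gripper_force: 7.5
```

```bash
python3 p.py D1
```

```text
t 33.15 p [ 501.3 -217.7  145.2] yaw 2.1 F [ 10.8 -11.4  -4.6]
implied a -0.746 r 51.0
push F along tool x -15.3
```

play_rows --deltas '[0.5,0,0,0,0,0,0,0.5,0,0,0,0,0,0,0.5,0,0,0,0,0,0,0.5,0,0,0,0,0,0,-14,0,0,0,0,0,0,-26,0,0,0,0,0,0,-26,0,-40,0,0,0,0,-26,0,-90,0,0,0,0,-26,0,-110,0,0,0,0,-26,0,-110,0,0,0,0]'

```text
clock: 34.4
eef_pos: [510.4, -234.7, 255.0]
tool_rot: [3.141, 0.0, 2.103]
force: [-0.4, -0.1, 0.2]
width: -0.2
gripper_force: 0.0
```

```bash
python3 p.py D1; python3 - <<'E'
from h import *
cv2.imwrite('pics/side1.png',get_image('side')[60:300,140:420,::-1].repeat(2,0).repeat(2,1))
E
```

```text
t 34.4 p [ 510.4 -234.7  255. ] yaw 2.103 F [-0.4 -0.1  0.2]
implied a -0.408 r 61.1
push F along tool x 0.1
```

View pics/side1.png

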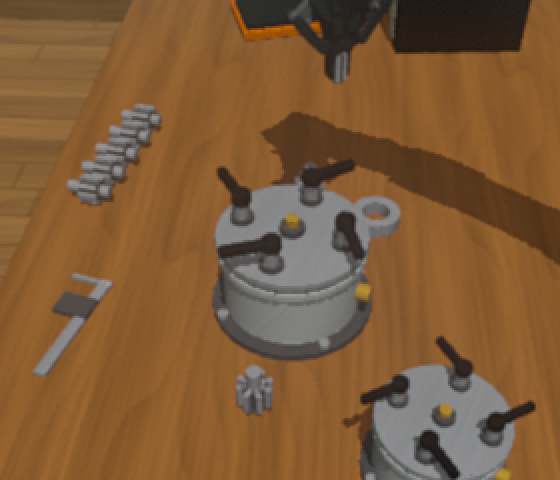

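The side picture shows all four levers of the larger pot (plug at 292,225) turned clockwise past straight out. The ring gauge and the near pinion are where they were, and the gripper is clear.

```bash
python3 -c "
from cell import *
print(finish_job())"
```

```text
the job is handed in; nothing more can be done
None
```

All four levers on the larger pot were tightened crosswise in two passes (+x, −x, +y, −y), each held at its stop at about 15–17 N for roughly half a second with no lever reading over about 19 N. The ring gauge and the pinion I could see stand where they were, and the job was handed in at about 34.5 s.

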